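# Put away the stocked and the empty parts canisters

## Task

Put all four canisters away on the stock tray, each standing upright in the middle of its own black pad: those that still have parts in them (you will feel it by the weight) in the row beside the raised backboard, the empty ones in the row by the opposite low lip. Any pad of the right row will do; set them down without dropping or tipping any, and leave the bin, wrench and bottle where they are.

Things in the scene. Friction and masses are not known exactly. Their poses are not given: they have to be found in the camera images.
- can_a_mid (a point): centre, half-way up (57.5 mm above its foot), of one of four identical shut parts canisters: plain aluminium cylinder with a dark steel screw lid. All four alike: 115 mm tall, body 44 mm diameter (foot tapers to 38 mm over the lowest 12 mm), the top 20 mm is the lid, the same diameter; tall, top-heavy when empty. z up its axis
- can_b_mid (a point): centre, half-way up (57.5 mm above its foot), of one of four identical shut parts canisters: plain aluminium cylinder with a dark steel screw lid. All four alike: stocked: holds a loose steel bar and weighs 350 to 510 g in all; empty: 85 to 125 g. Nothing outside shows which
- can_c_mid (a point): centre, half-way up (57.5 mm above its foot), of one of four identical shut parts canisters: plain aluminium cylinder with a dark steel screw lid. All four alike: one, two or three of the four are stocked, it varies; the names say nothing of it
- can_d_mid (a point): centre, half-way up (57.5 mm above its foot), of one of four identical shut parts canisters: plain aluminium cylinder with a dark steel screw lid. All four alike: each stands upright and free on the bench at the start
- tray: fixed steel tray, 230 x 320 mm, floor 6 mm thick; origin: centre of its underside. A backboard 40 mm high runs along its +x long side; the other three sides have a 12 mm lip. Six square black rubber pads (66 mm) lie flush in its floor, two rows of three, 96 mm apart both ways. May be turned any way round
- back_1 (a point): centre of a rubber pad's top face (6 mm above the bench), back row, beside the raised backboard; axes as the tray's. Pad 1 of 3 along the tray's y
- back_2 (a point): centre of a rubber pad's top face (6 mm above the bench), back row, beside the raised backboard; axes as the tray's. Pad 2 of 3 along the tray's y
- back_3 (a point): centre of a rubber pad's top face (6 mm above the bench), back row, beside the raised backboard; axes as the tray's. Pad 3 of 3 along the tray's y
- front_1 (a point): centre of a rubber pad's top face (6 mm above the bench), front row, beside the low long lip; axes as the tray's. Pad 1 of 3 along the tray's y
- front_2 (a point): centre of a rubber pad's top face (6 mm above the bench), front row, beside the low long lip; axes as the tray's. Pad 2 of 3 along the tray's y
- front_3 (a point): centre of a rubber pad's top face (6 mm above the bench), front row, beside the low long lip; axes as the tray's. Pad 3 of 3 along the tray's y
- bin: bystander: open yellow plastic parts bin, 100 x 150 x 70 mm; origin at the centre of its underside
- wrench: bystander: steel wrench, 200 mm long, lying along its x axis
- lube: bystander: black plastic bottle with white cap, 60 mm diameter, 120 mm tall; origin at the centre of its underside
There are look-alikes about, which are no part of the job. What is shaped like the part that bears can_c_mid but blue or red is not meant.

How it is judged:
By the outcome, as a careful person would: the job done as asked, in the order asked, and still so for the second after the job is handed in, with the robot touching nothing.
It also fails if it takes over 70 s, if anything falls off the work surface, if the arm or the gripper's body presses on something with over 40 N, if the wrist force passes 120 N, or if a joint passes its speed limit or range.

## Robot

A 6-joint arm with a two-finger parallel gripper is mounted at the origin on the work surface. World frame = base frame: x ahead of the robot, y to its left, z up, the work surface at z = 0. Lengths are in mm, angles in rad, forces in N, time in s.
With the tool pointing down it reaches from about 275 to 1000 mm from the base axis. Payload 8.4 kg.
Tool frame: the origin (TCP) lies midway between the tips of the shut fingers; the grasp point (between the pads) lies 19 mm behind it; z points along the fingers, y is the direction in which the jaws open and shut (so a half turn about z gives the same grasp; the last joint's range is limited). The gripper opens to 85 mm and grips with 20 to 120 N. Pads are 22 mm wide; open, the fingers measure 114 mm over their backs; the gripper's body (76 mm by 85 mm) begins 54 mm behind the grasp point. The pads swing forward as they close: fully open they stand 13 mm farther back than shut.
Start: joints at [1.264, 0.353, 1.633, -0, 1.155, -0.002], TCP at [187.563, 596.195, 231.281] pointing down, gripper open.
Joint ranges: [-2.63, 2.63], [-0.92, 2.1], [0.06, 2.66], [-1.3, 4.44], [0, 2.69], [-3.02, 3.02]. Speed limits (rad/s): [2.22, 2.22, 2.79, 3.14, 3.14, 3.14].

## Interface

Orientations are given as [roll, pitch, yaw] about the fixed x, y, z axes, in that order (R = Rz(yaw) Ry(pitch) Rx(roll)).
In Python, from rig import * gives the robot as it stands.
- The arm moves only by the tool play_rows, never from a script. Its argument "moves" is a list of rows, each a list of 3 entries, a list of its own where there are three numbers: the shift along the tool's x, y, z in m, then the turn, a rotation vector about the tool's x, y, z in rad, then the opening in per cent of the stroke, from 0 (shut) to 100 (fully open). In form: [[[x, y, z], [rx, ry, rz], fingers], ...]. A call has 1 to 20 rows; each row shifts and turns the commanded pose from where the row before left it, along the tool's axes as they then stand; what a row does not reach is not made up. A row lasts 1/10 s, in which the tool goes at most 50 mm and 8.59 degrees, less where a joint would pass 70% of its speed; a pose out of reach is approached as far as the arm can. A call is refused whole if a number of a shift passes 0.05 or a number of a turn 0.15, either way. A call with a gripper value outside its range is refused whole. The fingers move at their own pace and stop on an object; "squeeze" is the grip in N (left out, the last holds). Time passes only in rows, so rows that do not move let the fingers close. It gives the time, the measured TCP pose, the force and the opening at its end, in the units of the state.
- sense(): the state, without advancing time (a new reading comes with each control period).
- grab_frame(name): name is "scene" or "top"; returns a dict with "pixels" (480x640x3 uint8, red, green, blue), "intrinsics" (3x3 intrinsics, pixels), "distortion" ([k1, k2, p1, p2, k3] as OpenCV has them; the pictures are not rectified), "R" (3x3) and "t" (3): a world point X has camera coordinates R X + t. Camera axes: x right, y down, z forward; pixel columns grow to the right and rows downward; lengths in mm; the calibration is good to about 2 mm. A picture is of the moment at which its call begins. There is no depth.
- sign_off(): hands the job in, once; it reports no verdict.
The state is a dict: "clock": time; "qpos": joint angles; "qvel": joint speeds; "joint_efforts": joint torques, N m; "eef_pos": TCP position; "tcp_rot": TCP orientation; "contact_force": force on the tool from outside, world axes, zero at the start; "wrist_torque": the same for the moment, N m; "opening": opening from 0.0 (shut) to 1.0 (fully open).
Only numpy, scipy, OpenCV 4.12 (cv2) and the standard library are available. Lean on these libraries where they do the work, as an engineer would, in place of code of your own. Each camera call takes 0.05 s, during which the arm holds its last target. There are 200 camera calls.

## Working session

There is one attempt and no reset: what is moved stays moved. The work goes in short steps, Python scripts to look and compute and a tool call to move; the robot and the scene stay as the last step left them, time stands still between calls to the robot, and variables do not carry over. Pictures are saved under pics/ and viewed, about 8 in all and at most 12, crops included, and the job is handed in when it is done.

Besides the shell and the picture viewer there is one more tool, called after ">>>" by a JSON object that holds its "op" and its "data", one argument or row to a line. play_rows: Moves the arm, as the interface text tells. Its arguments: {"type":"object","properties":{"moves":{"type":"array"},"squeeze":{"type":"number"}},"required":["moves"]}

```bash
mkdir -p pics && cat > h.py <<'E'
from rig import *
import numpy as np, cv2
def snap(name,fn):
    f=grab_frame(name); cv2.imwrite(fn,f["pixels"][:,:,::-1]); return f
def ray(f,uv):
    p=cv2.undistortPoints(np.array([[uv]],float),np.array(f["intrinsics"],float),np.array(f["distortion"],float))[0,0]
    R=np.array(f["R"]);t=np.array(f["t"]); return -R.T@t, R.T@np.array([p[0],p[1],1])
def at(f,uv,z):
    c,d=ray(f,uv); return c+d*(z-c[2])/d[2]
def proj(f,X):
    return cv2.projectPoints(np.array(X,float).reshape(-1,3),cv2.Rodrigues(np.array(f["R"],float))[0],np.array(f["t"],float),np.array(f["intrinsics"],float),np.array(f["distortion"],float))[0][:,0]
E
python3 - <<'E'
from h import *
import pickle
fs={n:snap(n,f"pics/{n}0.png") for n in("scene","top")}
pickle.dump(fs,open("f0.pkl","wb"))
for n,f in fs.items(): print(n,-np.array(f["R"]).T@f["t"],np.array(f["R"]).round(2).tolist())
print(sense())
E
```

```text
scene [1244.41554463  580.74957287  833.60499557] [[-0.73, 0.69, 0.02], [0.43, 0.48, -0.77], [-0.54, -0.55, -0.64]]
top [ 529.84812337  -64.03774976 1406.67498654] [[-0.02, -1.0, -0.01], [-1.0, 0.02, -0.05], [0.05, 0.01, -1.0]]
{'clock': 0.1, 'qpos': array([ 1.26358065e+00,  3.53583431e-01,  1.63408658e+00,  2.06332537e-06,
        1.15517949e+00, -2.40214421e-03]), 'qvel': array([-0.00043466, -0.00163515, -0.00157007, -0.00037932,  0.00202621,
       -0.00048544]), 'joint_efforts': array([ 9.51271577e-04, -6.06358480e+01, -3.42818785e+01,  3.92224808e-05,
        4.03857252e-03, -1.19907593e-06]), 'eef_pos': array([187.4406696 , 595.77286981, 230.62243409]), 'tcp_rot': array([-3.14033581e+00, -4.90575799e-06,  2.83677828e+00]), 'contact_force': array([ 0.32350145, -0.23344018, -0.41845541]), 'wrist_torque': array([ 0.01352812, -0.04458161, -0.01809727]), 'opening': 1.000743469418389}
```

View pics/top0.png

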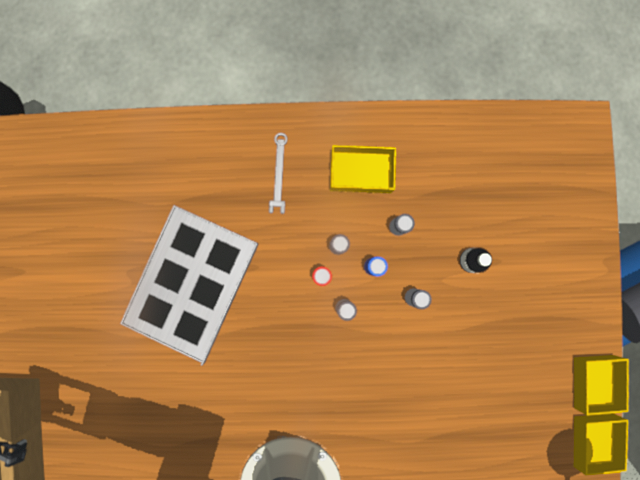

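View pics/scene0.png

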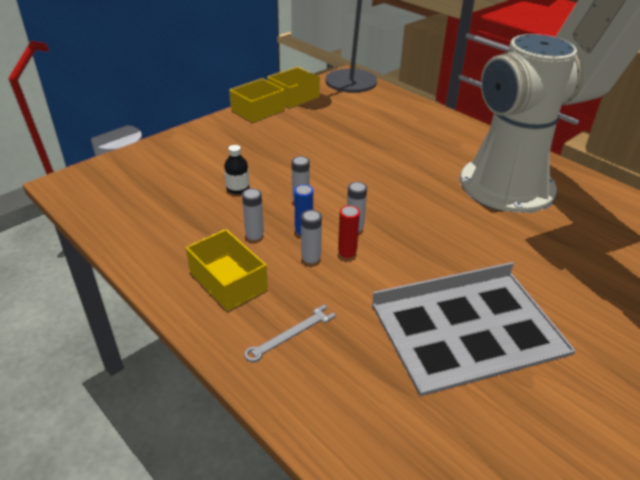

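```bash
python3 - <<'E'
from h import *
import pickle
fs=pickle.load(open("f0.pkl","rb")); f=fs["top"]; im=f["pixels"]
m=(im[200:370,115:262].max(2)<75).astype(np.uint8)
n,l,s,c=cv2.connectedComponentsWithStats(m)
P=[]
for i in range(1,n):
    if s[i,4]>200:
        uv=c[i]+[115,200]; P.append(at(f,uv,6)); print(s[i,4],uv.round(1),P[-1].round(1))
cr=im[200:330,300:440]; cv2.imwrite("pics/c1.png",cv2.resize(cr,None,fx=5,fy=5,interpolation=cv2.INTER_CUBIC)[:,:,::-1])
print(f["intrinsics"])
E
```

```text
605 [187.2 239.8] [611.2 239.4   6. ]
627 [222.4 256. ] [569.7 153.1   6. ]
614 [171.  275.5] [524.7 281.    6. ]
628 [206.2 291.9] [483.  194.4   6. ]
593 [155.4 311.1] [438.  321.5   6. ]
619 [190.  327.5] [397.  236.1   6. ]
[[577.35148884   0.         305.14847102]
 [  0.         577.35148884 240.84112394]
 [  0.           0.           1.        ]]
```

View pics/c1.png

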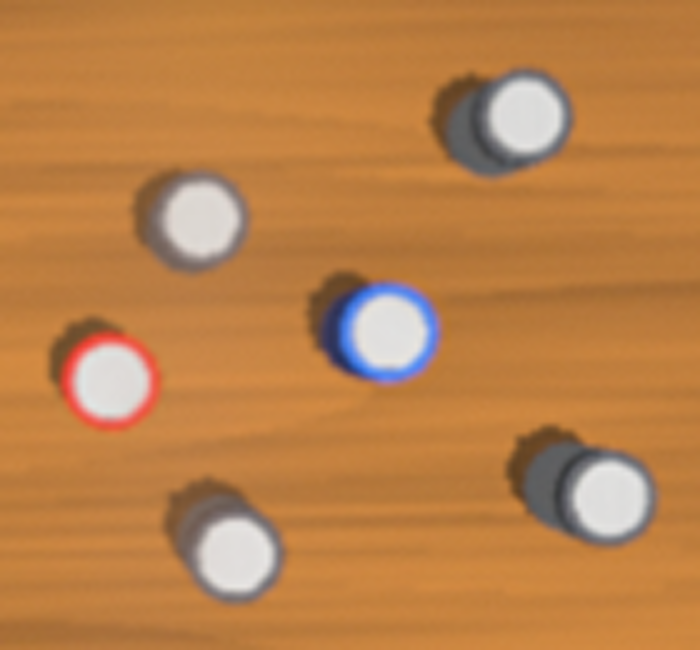

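```bash
python3 - <<'E'
from h import *
import pickle
fs=pickle.load(open("f0.pkl","rb")); f=fs["top"]; g=fs["scene"]
C=dict(A=(201,219),B=(525,116),C=(236,555),D=(609,497),blue=(389,333),red=(110,381))
P={}
for k,v in C.items():
    P[k]=at(f,[(v[0]+.5)/5-.5+300,(v[1]+.5)/5-.5+200],115)
    print(k,P[k].round(1),"r",np.hypot(*P[k][:2]).round(),"scene top",proj(g,P[k]).round(1),"foot",proj(g,P[k]*[1,1,0]).round(1))
ks=list(P)
for k in "ABCD": print(k,[(j,round(np.linalg.norm(P[j]-P[k])),round(np.degrees(np.arctan2(*(P[j]-P[k])[[1,0]])))) for j in ks if j!=k])
im=g["pixels"][140:275,225:385]; cv2.imwrite("pics/c2.png",cv2.resize(im,None,fx=5,fy=4.4,interpolation=cv2.INTER_CUBIC)[:,:,::-1]) if 0 else cv2.imwrite("pics/c2.png",cv2.resize(im,None,fx=4,fy=4,interpolation=cv2.INTER_CUBIC)[:,:,::-1])
E
```

```text
A [ 588.9 -128.   115. ] r 603.0 scene top [[311.2 215.8]] foot [[310.8 257.5]]
B [ 631.8 -275.2  115. ] r 689.0 scene top [[251.4 193.7]] foot [[254.3 234.7]]
C [ 438.4 -139.9  115. ] r 460.0 scene top [[357.1 186.7]] foot [[354.3 227.2]]
D [ 459.9 -308.   115. ] r 554.0 scene top [[300.1 160.6]] foot [[300.3 200.1]]
blue [ 535.8 -210.9  115. ] r 576.0 scene top [[303.6 189.6]] foot [[303.6 230.4]]
red [517.4 -85.5 115. ] r 524.0 scene top [[349.7 211.3]] foot [[347.1 252.7]]
A [('B', 153, -74), ('C', 151, -175), ('D', 221, -126), ('blue', 98, -123), ('red', 83, 149)]
B [('A', 153, 106), ('C', 236, 145), ('D', 175, -169), ('blue', 116, 146), ('red', 221, 121)]
C [('A', 151, 5), ('B', 236, -35), ('D', 169, -83), ('blue', 121, -36), ('red', 96, 35)]
D [('A', 221, 54), ('B', 175, 11), ('C', 169, 97), ('blue', 123, 52), ('red', 230, 76)]
```

View pics/c2.png

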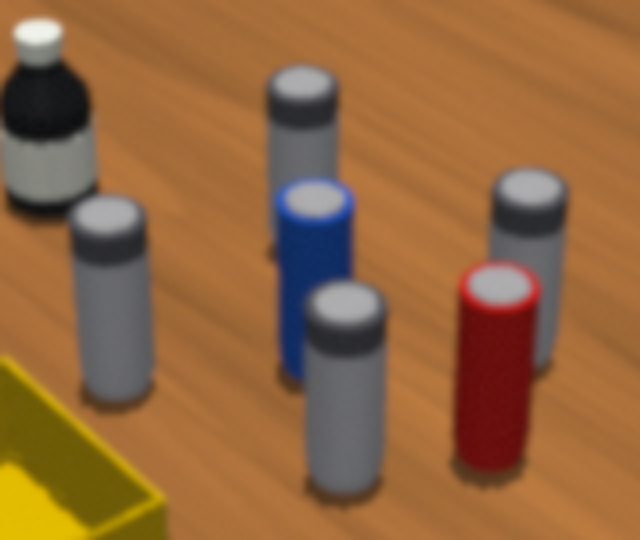

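>>> {"op": "play_rows", "data": {
  "moves": [
    [[0,0,0],[0,0,-0.1016],100],
    [[0,0,0],[0,0,-0.1016],100],
    [[0,0,0],[0,0,-0.1016],100],
    [[-0.02,-0.035,0],[0,0,0],100],
    [[-0.023,-0.041,0],[0,0,0],100],
    [[-0.023,-0.041,0],[0,0,0],100],
    [[-0.023,-0.041,0],[0,0,0],100],
    [[-0.023,-0.041,0],[0,0,0],100],
    [[-0.023,-0.041,0],[0,0,0],100],
    [[-0.023,-0.041,0],[0,0,0],100],
    [[-0.023,-0.041,0],[0,0,0],100],
    [[-0.023,-0.041,0],[0,0,0],100],
    [[-0.023,-0.041,0],[0,0,0],100],
    [[-0.023,-0.041,0],[0,0,0],100],
    [[-0.023,-0.041,0],[0,0,0],100],
    [[-0.023,-0.041,0],[0,0,0],100],
    [[-0.023,-0.041,0],[0,0,0],100],
    [[-0.023,-0.041,0],[0,0,0],100],
    [[-0.023,-0.041,0],[0,0,0],100]
  ]
}}

```text
clock: 2.0
eef_pos: [553.0, -55.8, 231.1]
tcp_rot: [3.141, -0.0, 3.141]
contact_force: [0.4, 1.1, 0.1]
opening: 0.998
```

>>> {"op": "play_rows", "data": {
  "moves": [
    [[-0.018,-0.036,0],[0,0,0],100],
    [[-0.018,-0.036,0],[0,0,0],100],
    [[0,0,0],[0,0,0],100],
    [[0,0,0],[0,0,0],100]
  ]
}}

```text
clock: 2.4
eef_pos: [588.2, -126.4, 230.6]
tcp_rot: [3.141, -0.001, 3.14]
contact_force: [-0.4, 0.3, 0.3]
opening: 1.0
```

>>> {"op": "play_rows", "data": {
  "moves": [
    [[-0.0005,-0.0015,0.03],[0,0,0],100],
    [[0,0,0.035],[0,0,0],100],
    [[0,0,0.035],[0,0,0],100],
    [[0,0,0.03],[0,0,0],100],
    [[0,0,0.025],[0,0,0],100],
    [[0,0,0.019],[0,0,0],100],
    [[0,0,0],[0,0,0],100],
    [[0,0,0],[0,0,0],40],
    [[0,0,0],[0,0,0],40],
    [[0,0,0],[0,0,0],40],
    [[0,0,0],[0,0,0],40],
    [[0,0,0],[0,0,0],40],
    [[0,0,0],[0,0,0],40],
    [[0,0,0],[0,0,0],40]
  ],
  "squeeze": 40
}}

```text
clock: 3.8
eef_pos: [590.0, -127.2, 58.9]
tcp_rot: [-3.142, 0.002, 3.141]
contact_force: [0.0, 2.1, 5.5]
opening: 0.513
```

>>> {"op": "play_rows", "data": {
  "moves": [
    [[0,0,-0.005],[0,0,0],40],
    [[0,0,-0.01],[0,0,0],40],
    [[0,0,-0.02],[0,0,0],40],
    [[0,0,-0.03],[0,0,0],40],
    [[0,0,-0.03],[0,0,0],40],
    [[0,0,-0.03],[0,0,0],40],
    [[0,0,-0.02],[0,0,0],40],
    [[0,0,0],[0,0,0],40],
    [[0,0,0],[0,0,0],40],
    [[0,0,0],[0,0,0],40]
  ]
}}

```text
clock: 4.8
eef_pos: [588.2, -127.1, 201.1]
tcp_rot: [3.141, -0.002, -3.142]
contact_force: [-0.1, -0.1, -1.2]
opening: 0.514
```

```bash
python3 - <<'E'
from h import *
s=sense();print(s['contact_force'],s['eef_pos'],s['opening'])
E
```

```text
[-0.14754549 -0.14262099 -1.24169626] [ 588.19374818 -127.14544732  201.13015812] 0.5138096797127304
```

>>> {"op": "play_rows", "data": {
  "moves": [
    [[-0.001,0.01,0],[0,0,0],40],
    [[-0.002,0.025,0],[0,0,0],40],
    [[-0.002,0.035,0],[0,0,0],40],
    [[-0.003,0.035,0],[0,0,0],40],
    [[-0.003,0.035,0],[0,0,0],40],
    [[-0.002,0.035,0],[0,0,0],40],
    [[-0.002,0.035,0],[0,0,0],40],
    [[-0.002,0.035,0],[0,0,0],40],
    [[-0.002,0.035,0],[0,0,0],40],
    [[-0.002,0.035,0],[0,0,0],40],
    [[-0.001,0.025,0],[0,0,0],40],
    [[-0.001,0.016,0],[0,0,0],40],
    [[0,0.01,0.01],[0,0,0],40],
    [[0,0,0.03],[0,0,0],40],
    [[0,0,0.03],[0,0,0],40],
    [[0,0,0.03],[0,0,0],40],
    [[0,0,0.015],[0,0,0],40],
    [[0,0,0],[0,0,0],40],
    [[0,0,0],[0,0,0],40]
  ]
}}

```text
clock: 6.7
eef_pos: [612.5, 238.5, 87.7]
tcp_rot: [3.142, 0.0, 3.141]
contact_force: [0.4, 0.4, -0.6]
opening: 0.516
```

```bash
python3 - <<'E'
from h import *
snap("scene","pics/s1.png"); f=snap("top","pics/t1.png")
a=cv2.imread("pics/s1.png")[190:400,330:590]; cv2.imwrite("pics/s1c.png",cv2.resize(a,None,fx=2.5,fy=2.5,interpolation=cv2.INTER_CUBIC))
E
```

```text
(no output)
```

View pics/s1c.png

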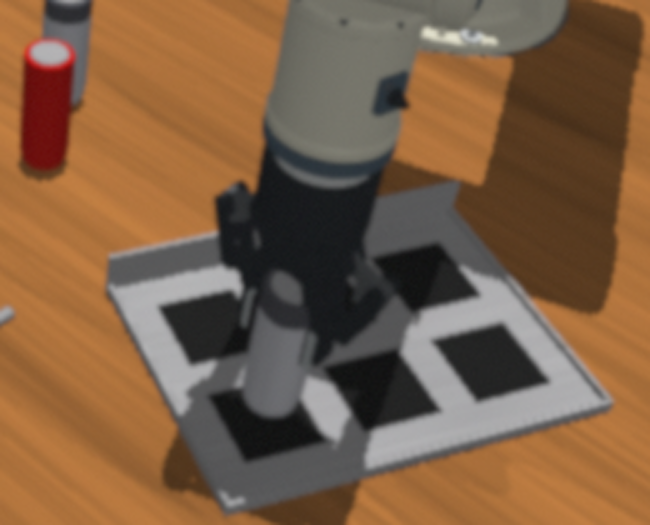

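```bash
python3 - <<'E'
from h import *
import pickle
g=pickle.load(open("f0.pkl","rb"))["scene"]
for z in (28.5,143.5): print(((proj(g,[612.,238.5,z])-[330,190])*2.5).round(1))
E
```

```text
[[269.1 397.7]]
[[294.5 286.3]]
```

>>> {"op": "play_rows", "data": {
  "moves": [
    [[0.001,0.001,0.01],[0,0,0],40],
    [[0,0,0.006],[0,0,0],40],
    [[0,0,0.002],[0,0,0],40],
    [[0,0,0.001],[0,0,0],40],
    [[0,0,0.001],[0,0,0],40],
    [[0,0,0],[0,0,0],40],
    [[0,0,0],[0,0,0],40]
  ],
  "squeeze": 20
}}

```text
clock: 7.5
eef_pos: [611.2, 239.8, 67.4]
tcp_rot: [3.141, 0.0, -3.142]
contact_force: [-0.7, -0.7, -1.6]
opening: 0.514
```

>>> {"op": "play_rows", "data": {
  "moves": [
    [[0,0,0.001],[0,0,0],40],
    [[0,0,0.001],[0,0,0],40],
    [[0,0,0.001],[0,0,0],40],
    [[0,0,0],[0,0,0],40]
  ]
}}

```text
clock: 7.9
eef_pos: [611.3, 239.7, 64.9]
tcp_rot: [3.142, 0.001, 3.142]
contact_force: [-1.4, -1.5, 4.3]
opening: 0.514
```

>>> {"op": "play_rows", "data": {
  "moves": [
    [[0,0,0.001],[0,0,0],40],
    [[0,0,0.0005],[0,0,0],40],
    [[0,0,0],[0,0,0],40]
  ]
}}

```text
clock: 8.2
eef_pos: [611.6, 239.7, 64.8]
tcp_rot: [3.141, 0.001, -3.142]
contact_force: [-4.0, -2.2, 16.6]
opening: 0.516
```

```bash
python3 - <<'E'
from h import *
g=snap("scene","pics/s2.png")
s=sense();print(s['contact_force'],s['eef_pos'])
a=cv2.imread("pics/s2.png")[280:370,400:490]; cv2.imwrite("pics/s2c.png",cv2.resize(a,None,fx=6,fy=6,interpolation=cv2.INTER_CUBIC))
for z in (6,121): print(((proj(g,[611.,239.4,z])-[400,280])*6).round(1))
E
```

```text
[-4.73644274 -3.41999666 17.20682797] [611.68772475 239.73951455  64.87520768]
[[219.3 462.3]]
[[278.9 202.6]]
```

View pics/s2c.png

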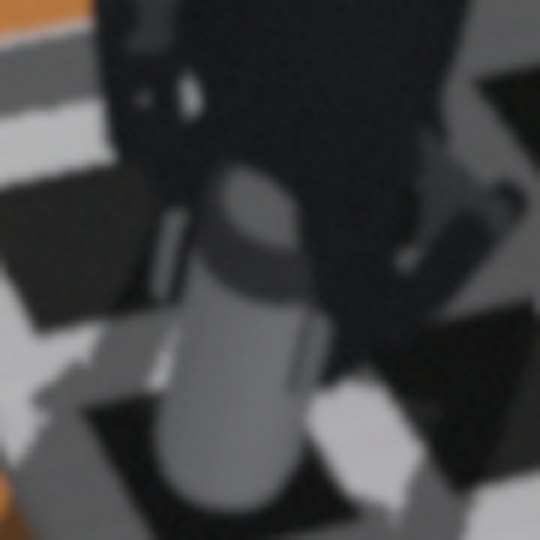

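>>> {"op": "play_rows", "data": {
  "moves": [
    [[0,0,-0.001],[0,0,0],40],
    [[0,0,-0.0008],[0,0,0],40],
    [[0,0,0],[0,0,0],48],
    [[0,0,0],[0,0,0],52],
    [[0,0,0],[0,0,0],56],
    [[0,0,0],[0,0,0],65],
    [[0,0,0],[0,0,0],85],
    [[0,0,0],[0,0,0],100],
    [[0,0,0],[0,0,0],100],
    [[0,0,-0.02],[0,0,0],100],
    [[0,0,-0.03],[0,0,0],100],
    [[0,0,-0.03],[0,0,0],100],
    [[0,0,-0.03],[0,0,0],100],
    [[0,0,-0.02],[0,0,0],100]
  ]
}}

```text
clock: 9.65
eef_pos: [611.7, 240.0, 197.0]
tcp_rot: [3.141, 0.002, -3.142]
contact_force: [0.7, 0.2, -0.1]
opening: 0.997
```

```bash
python3 - <<'E'
from h import *
g=snap("scene","pics/s3.png")
s=sense();print(s['contact_force'],s['eef_pos'])
a=cv2.imread("pics/s3.png")[280:370,400:490]; cv2.imwrite("pics/s3c.png",cv2.resize(a,None,fx=6,fy=6,interpolation=cv2.INTER_CUBIC))
E
```

```text
[1.57065495 0.1170579  2.99364895] [613.05696819 240.489243   199.9743393 ]
```

View pics/s3c.png

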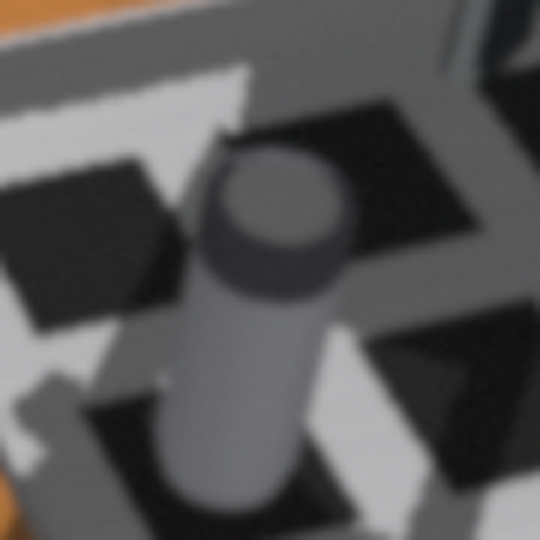

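>>> {"op": "play_rows", "data": {
  "moves": [
    [[0,-0.02,0],[0,0,0],100],
    [[-0.002,-0.035,0],[0,0,0],100],
    [[-0.002,-0.04,0],[0,0,0],100],
    [[-0.002,-0.04,0],[0,0,0],100],
    [[-0.002,-0.04,0],[0,0,0],100],
    [[-0.002,-0.04,0],[0,0,0],100],
    [[-0.002,-0.04,0],[0,0,0],100],
    [[-0.002,-0.04,0],[0,0,0],100],
    [[-0.002,-0.04,0],[0,0,0],100],
    [[-0.002,-0.04,0],[0,0,0],100],
    [[-0.002,-0.04,0],[0,0,0],100],
    [[-0.002,-0.04,0],[0,0,0],100],
    [[0,-0.04,0],[0,0,0],100],
    [[0,-0.02,0],[0,0,0],100],
    [[0,0,0],[0,0,0],100],
    [[0,0,0],[0,0,0],100],
    [[0,0,0],[0,0,0],100]
  ]
}}

```text
clock: 11.4
eef_pos: [632.8, -274.0, 194.1]
tcp_rot: [3.141, -0.001, -3.141]
contact_force: [-0.7, 0.8, 0.5]
opening: 1.001
```

>>> {"op": "play_rows", "data": {
  "moves": [
    [[0.0005,-0.001,0.025],[0,0,0],100],
    [[0,0,0.035],[0,0,0],100],
    [[0,0,0.035],[0,0,0],100],
    [[0,0,0.025],[0,0,0],100],
    [[0,0,0.017],[0,0,0],100],
    [[0,0,0],[0,0,0],100],
    [[0,0,0],[0,0,0],60],
    [[0,0,0],[0,0,0],40],
    [[0,0,0],[0,0,0],40],
    [[0,0,0],[0,0,0],40],
    [[0,0,0],[0,0,0],40],
    [[0,0,0],[0,0,0],40]
  ],
  "squeeze": 40
}}

```text
clock: 12.6
eef_pos: [633.7, -276.7, 59.5]
tcp_rot: [-3.141, 0.003, 3.141]
contact_force: [-0.5, 1.2, 6.6]
opening: 0.511
```

>>> {"op": "play_rows", "data": {
  "moves": [
    [[0,0,-0.005],[0,0,0],40],
    [[0,0,-0.01],[0,0,0],40],
    [[0,0,-0.02],[0,0,0],40],
    [[0,0,-0.03],[0,0,0],40],
    [[0,0,-0.03],[0,0,0],40],
    [[0,0,-0.03],[0,0,0],40],
    [[0,0,-0.02],[0,0,0],40],
    [[0,0,0],[0,0,0],40],
    [[0,0,0],[0,0,0],40],
    [[0,0,0],[0,0,0],40]
  ]
}}

```text
clock: 13.6
eef_pos: [631.5, -275.9, 200.9]
tcp_rot: [3.141, -0.003, 3.142]
contact_force: [0.3, 0.2, -3.4]
opening: 0.514
```

>>> {"op": "play_rows", "data": {
  "moves": [
    [[0.001,0.01,0],[0,0,0],40],
    [[0.004,0.025,0],[0,0,0],40],
    [[0.005,0.036,0],[0,0,0],40],
    [[0.005,0.036,0],[0,0,0],40],
    [[0.005,0.036,0],[0,0,0],40],
    [[0.005,0.036,0],[0,0,0],40],
    [[0.005,0.036,0],[0,0,0],40],
    [[0.005,0.036,0],[0,0,0],40],
    [[0.005,0.036,0],[0,0,0],40],
    [[0.005,0.036,0],[0,0,0],40],
    [[0.005,0.036,0],[0,0,0],40],
    [[0.005,0.036,0],[0,0,0],40],
    [[0.005,0.025,0],[0,0,0],40],
    [[0.002,0.009,0],[0,0,0],40],
    [[0,0,0.02],[0,0,0],40],
    [[0,0,0.035],[0,0,0],40],
    [[0,0,0.035],[0,0,0],40],
    [[0,0,0.025],[0,0,0],40],
    [[0,0,0],[0,0,0],40],
    [[0,0,0],[0,0,0],40]
  ]
}}

```text
clock: 15.6
eef_pos: [570.4, 152.4, 87.5]
tcp_rot: [-3.141, -0.001, 3.141]
contact_force: [0.2, 0.1, -2.6]
opening: 0.511
```

>>> {"op": "play_rows", "data": {
  "moves": [
    [[0.0007,0.0007,0.01],[0,0,0],40],
    [[0,0,0.006],[0,0,0],40],
    [[0,0,0.002],[0,0,0],40],
    [[0,0,0.001],[0,0,0],40],
    [[0,0,0.001],[0,0,0],40],
    [[0,0,0.001],[0,0,0],40],
    [[0,0,0.001],[0,0,0],40],
    [[0,0,0],[0,0,0],40],
    [[0,0,0],[0,0,0],40]
  ]
}}

```text
clock: 16.5
eef_pos: [569.9, 153.4, 65.6]
tcp_rot: [-3.142, 0.0, -3.142]
contact_force: [-0.1, -0.0, -3.1]
opening: 0.51
```

>>> {"op": "play_rows", "data": {
  "moves": [
    [[0,0,0.0007],[0,0,0],40],
    [[0,0,0.0007],[0,0,0],40],
    [[0,0,0],[0,0,0],40]
  ]
}}

```text
clock: 16.8
eef_pos: [570.2, 153.5, 65.4]
tcp_rot: [3.141, 0.001, -3.142]
contact_force: [-4.2, -0.2, 9.7]
opening: 0.511
```

Contact. Release and retreat, then on to can C.

>>> {"op": "play_rows", "data": {
  "moves": [
    [[0,0,-0.0008],[0,0,0],40],
    [[0,0,0],[0,0,0],48],
    [[0,0,0],[0,0,0],52],
    [[0,0,0],[0,0,0],56],
    [[0,0,0],[0,0,0],65],
    [[0,0,0],[0,0,0],85],
    [[0,0,0],[0,0,0],100],
    [[0,0,0],[0,0,0],100],
    [[0,0,-0.02],[0,0,0],100],
    [[0,0,-0.03],[0,0,0],100],
    [[0,0,-0.03],[0,0,0],100],
    [[0,0,-0.03],[0,0,0],100],
    [[0,0,-0.025],[0,0,0],100],
    [[0,0,0],[0,0,0],100]
  ]
}}

```text
clock: 18.2
eef_pos: [572.0, 154.0, 203.8]
tcp_rot: [3.14, 0.006, 3.142]
contact_force: [-0.6, 0.1, 0.2]
opening: 1.004
```

>>> {"op": "play_rows", "data": {
  "moves": [
    [[0.01,-0.023,0],[0,0,0],100],
    [[0.017,-0.036,0],[0,0,0],100],
    [[0.017,-0.036,0],[0,0,0],100],
    [[0.017,-0.036,0],[0,0,0],100],
    [[0.017,-0.036,0],[0,0,0],100],
    [[0.017,-0.036,0],[0,0,0],100],
    [[0.017,-0.036,0],[0,0,0],100],
    [[0.015,-0.036,0],[0,0,0],100],
    [[0.005,-0.018,0],[0,0,0],100],
    [[0,0,0],[0,0,0],100],
    [[0,0,0],[0,0,0],100],
    [[0,0,0],[0,0,0],100]
  ]
}}

```text
clock: 19.4
eef_pos: [438.0, -138.8, 199.6]
tcp_rot: [3.141, -0.0, -3.141]
contact_force: [0.4, 0.1, 0.2]
opening: 0.999
```

>>> {"op": "play_rows", "data": {
  "moves": [
    [[-0.0005,-0.001,0.025],[0,0,0],100],
    [[0,0,0.035],[0,0,0],100],
    [[0,0,0.035],[0,0,0],100],
    [[0,0,0.03],[0,0,0],100],
    [[0,0,0.017],[0,0,0],100],
    [[0,0,0],[0,0,0],100],
    [[0,0,0],[0,0,0],60],
    [[0,0,0],[0,0,0],40],
    [[0,0,0],[0,0,0],40],
    [[0,0,0],[0,0,0],40],
    [[0,0,0],[0,0,0],40],
    [[0,0,0],[0,0,0],40]
  ],
  "squeeze": 40
}}

```text
clock: 20.6
eef_pos: [439.4, -140.7, 59.3]
tcp_rot: [-3.141, 0.002, 3.141]
contact_force: [0.1, 2.1, 6.5]
opening: 0.513
```

>>> {"op": "play_rows", "data": {
  "moves": [
    [[0,0,-0.005],[0,0,0],40],
    [[0,0,-0.01],[0,0,0],40],
    [[0,0,-0.02],[0,0,0],40],
    [[0,0,-0.03],[0,0,0],40],
    [[0,0,-0.03],[0,0,0],40],
    [[0,0,-0.03],[0,0,0],40],
    [[0,0,-0.02],[0,0,0],40],
    [[0,0,0],[0,0,0],40],
    [[0,0,0],[0,0,0],40],
    [[0,0,0],[0,0,0],40]
  ]
}}

```text
clock: 21.6
eef_pos: [437.6, -140.4, 202.2]
tcp_rot: [3.141, -0.001, -3.142]
contact_force: [0.2, -0.3, -0.9]
opening: 0.509
```

>>> {"op": "play_rows", "data": {
  "moves": [
    [[0,0.01,0],[0,0,0],40],
    [[0,0.025,0],[0,0,0],40],
    [[0,0.036,0],[0,0,0],40],
    [[0,0.036,0],[0,0,0],40],
    [[0,0.036,0],[0,0,0],40],
    [[0,0.036,0],[0,0,0],40],
    [[0,0.036,0],[0,0,0],40],
    [[0,0.036,0],[0,0,0],40],
    [[0,0.036,0],[0,0,0],40],
    [[0,0.036,0],[0,0,0],40],
    [[0,0.036,0],[0,0,0],40],
    [[0,0.036,0],[0,0,0],40],
    [[0,0.036,0],[0,0,0],40],
    [[0,0.022,0],[0,0,0],40],
    [[0,0.009,0],[0,0,0],40],
    [[0,0,0.02],[0,0,0],40],
    [[0,0,0.035],[0,0,0],40],
    [[0,0,0.035],[0,0,0],40],
    [[0,0,0.025],[0,0,0],40],
    [[0,0,0],[0,0,0],40]
  ]
}}

```text
clock: 23.6
eef_pos: [435.6, 319.1, 84.4]
tcp_rot: [-3.137, -0.006, 3.141]
contact_force: [-1.1, -0.0, -1.3]
opening: 0.512
```

>>> {"op": "play_rows", "data": {
  "moves": [
    [[0,0,0.01],[0,0,0],40],
    [[0,0,0.003],[0,0,0],40],
    [[0,0,0],[0,0,0],40],
    [[0,0,0],[0,0,0],40]
  ]
}}

```text
clock: 24.0
eef_pos: [438.9, 321.7, 75.9]
tcp_rot: [3.141, 0.001, 3.141]
contact_force: [0.4, -0.1, -1.6]
opening: 0.509
```

>>> {"op": "play_rows", "data": {
  "moves": [
    [[0.0005,0,0.004],[0,0,0],40],
    [[0,0,0.003],[0,0,0],40],
    [[0,0,0.001],[0,0,0],40],
    [[0,0,0.001],[0,0,0],40],
    [[0,0,0.001],[0,0,0],40],
    [[0,0,0],[0,0,0],40],
    [[0,0,0],[0,0,0],40]
  ]
}}

```text
clock: 24.7
eef_pos: [438.0, 321.5, 65.3]
tcp_rot: [3.141, 0.0, -3.142]
contact_force: [-0.8, -1.9, 4.0]
opening: 0.51
```

>>> {"op": "play_rows", "data": {
  "moves": [
    [[0,0,0],[0,0,0],48],
    [[0,0,0],[0,0,0],52],
    [[0,0,0],[0,0,0],56],
    [[0,0,0],[0,0,0],65],
    [[0,0,0],[0,0,0],85],
    [[0,0,0],[0,0,0],100],
    [[0,0,0],[0,0,0],100],
    [[0,0,-0.02],[0,0,0],100],
    [[0,0,-0.03],[0,0,0],100],
    [[0,0,-0.03],[0,0,0],100],
    [[0,0,-0.03],[0,0,0],100],
    [[0,0,-0.025],[0,0,0],100],
    [[0,0,0],[0,0,0],100]
  ]
}}

```text
clock: 26.0
eef_pos: [439.6, 322.6, 203.6]
tcp_rot: [3.138, 0.005, 3.142]
contact_force: [-0.0, 0.6, 0.2]
opening: 1.0
```

>>> {"op": "play_rows", "data": {
  "moves": [
    [[0,-0.02,0],[0,0,0],100],
    [[-0.001,-0.035,0],[0,0,0],100],
    [[-0.001,-0.04,0],[0,0,0],100],
    [[-0.002,-0.04,0],[0,0,0],100],
    [[-0.002,-0.04,0],[0,0,0],100],
    [[-0.002,-0.04,0],[0,0,0],100],
    [[-0.002,-0.04,0],[0,0,0],100],
    [[-0.002,-0.04,0],[0,0,0],100],
    [[-0.002,-0.04,0],[0,0,0],100],
    [[-0.002,-0.04,0],[0,0,0],100],
    [[-0.002,-0.04,0],[0,0,0],100],
    [[-0.002,-0.04,0],[0,0,0],100],
    [[-0.001,-0.04,0],[0,0,0],100],
    [[-0.001,-0.04,0],[0,0,0],100],
    [[0,-0.04,0],[0,0,0],100],
    [[0,-0.035,0],[0,0,0],100],
    [[0,-0.02,0],[0,0,0],100],
    [[0,0,0],[0,0,0],100],
    [[0,0,0],[0,0,0],100]
  ]
}}

```text
clock: 27.9
eef_pos: [459.3, -308.1, 199.0]
tcp_rot: [3.14, -0.001, 3.141]
contact_force: [0.6, -0.2, -0.2]
opening: 0.998
```

>>> {"op": "play_rows", "data": {
  "moves": [
    [[-0.0005,0,0.025],[0,0,0],100],
    [[0,0,0.035],[0,0,0],100],
    [[0,0,0.035],[0,0,0],100],
    [[0,0,0.03],[0,0,0],100],
    [[0,0,0.017],[0,0,0],100],
    [[0,0,0],[0,0,0],100],
    [[0,0,0],[0,0,0],60],
    [[0,0,0],[0,0,0],40],
    [[0,0,0],[0,0,0],40],
    [[0,0,0],[0,0,0],40],
    [[0,0,0],[0,0,0],40],
    [[0,0,0],[0,0,0],40]
  ],
  "squeeze": 40
}}

```text
clock: 29.1
eef_pos: [461.2, -308.8, 59.5]
tcp_rot: [-3.141, 0.002, 3.141]
contact_force: [0.3, 2.6, 7.5]
opening: 0.512
```

>>> {"op": "play_rows", "data": {
  "moves": [
    [[0,0,-0.005],[0,0,0],40],
    [[0,0,-0.01],[0,0,0],40],
    [[0,0,-0.02],[0,0,0],40],
    [[0,0,-0.03],[0,0,0],40],
    [[0,0,-0.03],[0,0,0],40],
    [[0,0,-0.03],[0,0,0],40],
    [[0,0,-0.02],[0,0,0],40],
    [[0,0,0],[0,0,0],40],
    [[0,0,0],[0,0,0],40],
    [[0,0,0],[0,0,0],40]
  ]
}}

```text
clock: 30.1
eef_pos: [459.4, -308.0, 201.6]
tcp_rot: [3.14, -0.002, 3.142]
contact_force: [-0.1, 0.6, -4.7]
opening: 0.514
```

>>> {"op": "play_rows", "data": {
  "moves": [
    [[0,0.01,0],[0,0,0],40],
    [[0,0.025,0],[0,0,0],40],
    [[0.0045,0.035,0],[0,0,0],40],
    [[0.0045,0.035,0],[0,0,0],40],
    [[0.0045,0.035,0],[0,0,0],40],
    [[0.0045,0.035,0],[0,0,0],40],
    [[0.0045,0.035,0],[0,0,0],40],
    [[0.0045,0.035,0],[0,0,0],40],
    [[0.0045,0.035,0],[0,0,0],40],
    [[0.0045,0.035,0],[0,0,0],40],
    [[0.0045,0.035,0],[0,0,0],40],
    [[0.0045,0.035,0],[0,0,0],40],
    [[0.0045,0.035,0],[0,0,0],40],
    [[0.0045,0.035,0],[0,0,0],40],
    [[0.0045,0.035,0],[0,0,0],40],
    [[0.004,0.035,0],[0,0,0],40],
    [[0,0.019,0],[0,0,0],40],
    [[0,0,0],[0,0,0],40],
    [[0,0,0],[0,0,0],40]
  ]
}}

```text
clock: 32.0
eef_pos: [396.8, 235.2, 202.1]
tcp_rot: [-3.14, -0.002, -3.14]
contact_force: [-0.7, -0.8, -3.6]
opening: 0.511
```

>>> {"op": "play_rows", "data": {
  "moves": [
    [[0,0,0.02],[0,0,0],40],
    [[0,0,0.035],[0,0,0],40],
    [[0,0,0.035],[0,0,0],40],
    [[0,0,0.025],[0,0,0],40],
    [[0,0,0.01],[0,0,0],40],
    [[0,0,0],[0,0,0],40],
    [[0,0,0],[0,0,0],40]
  ]
}}

```text
clock: 32.7
eef_pos: [398.4, 235.3, 78.7]
tcp_rot: [3.141, 0.001, 3.141]
contact_force: [0.4, 0.7, -3.8]
opening: 0.513
```

>>> {"op": "play_rows", "data": {
  "moves": [
    [[0.001,0.0005,0.006],[0,0,0],40],
    [[0,0,0.003],[0,0,0],40],
    [[0,0,0.0015],[0,0,0],40],
    [[0,0,0.001],[0,0,0],40],
    [[0,0,0.001],[0,0,0],40],
    [[0,0,0.001],[0,0,0],40],
    [[0,0,0],[0,0,0],40],
    [[0,0,0],[0,0,0],40]
  ]
}}

```text
clock: 33.5
eef_pos: [397.2, 236.1, 65.5]
tcp_rot: [3.141, 0.001, -3.141]
contact_force: [-3.9, -2.3, 12.0]
opening: 0.518
```

Contact; release and clear away from the tray.

>>> {"op": "play_rows", "data": {
  "moves": [
    [[0,0,-0.0008],[0,0,0],40],
    [[0,0,0],[0,0,0],48],
    [[0,0,0],[0,0,0],52],
    [[0,0,0],[0,0,0],56],
    [[0,0,0],[0,0,0],65],
    [[0,0,0],[0,0,0],85],
    [[0,0,0],[0,0,0],100],
    [[0,0,0],[0,0,0],100],
    [[0,0,-0.02],[0,0,0],100],
    [[0,0,-0.03],[0,0,0],100],
    [[0,0,-0.03],[0,0,0],100],
    [[0,0,-0.03],[0,0,0],100],
    [[0,0,-0.03],[0,0,0],100],
    [[0,0,-0.03],[0,0,0],100],
    [[0,0,0],[0,0,0],100]
  ]
}}

```text
clock: 35.0
eef_pos: [398.8, 237.0, 239.1]
tcp_rot: [3.138, 0.006, 3.142]
contact_force: [0.4, 0.7, -1.2]
opening: 0.996
```

>>> {"op": "play_rows", "data": {
  "moves": [
    [[0,-0.02,0],[0,0,0],100],
    [[0,-0.035,0],[0,0,0],100],
    [[0,-0.035,0],[0,0,0],100],
    [[0,-0.035,0],[0,0,0],100],
    [[0,-0.035,0],[0,0,0],100],
    [[0,-0.035,0],[0,0,0],100],
    [[0,-0.035,0],[0,0,0],100],
    [[0,-0.035,0],[0,0,0],100],
    [[0,-0.035,0],[0,0,0],100],
    [[0,-0.02,0],[0,0,0],100],
    [[0,0,0],[0,0,0],100],
    [[0,0,0],[0,0,0],100],
    [[0,0,0],[0,0,0],100]
  ]
}}

```text
clock: 36.3
eef_pos: [396.6, -83.3, 234.9]
tcp_rot: [3.141, -0.001, -3.141]
contact_force: [0.0, 0.2, 0.3]
opening: 1.0
```

```bash
python3 - <<'E'
from h import *
g=snap("scene","pics/s9.png"); f=snap("top","pics/t9.png")
s=sense();print(s['clock'],s['contact_force'])
a=cv2.imread("pics/t9.png")[190:370,110:270]; b=cv2.imread("pics/s9.png")[190:400,350:590]
for q,(fr,o,k,im) in dict(t=(f,(110,190),3,a),s=(g,(350,190),2.5,b)).items():
    im=cv2.resize(im,None,fx=k,fy=k,interpolation=cv2.INTER_CUBIC)
    for p in [(611.2,239.4),(569.7,153.1),(438,321.5),(397,236.1)]:
        u=(proj(fr,[*p,121])[0]-o+.5)*k; cv2.circle(im,tuple(int(v) for v in u.round()),3,(0,0,255),-1)
    if q=="t": A=im
    else: B=im
H=max(A.shape[0],B.shape[0]); W=np.zeros((H,A.shape[1]+B.shape[1],3),np.uint8); W[:A.shape[0],:A.shape[1]]=A; W[:B.shape[0],A.shape[1]:]=B
W=cv2.resize(W,None,fx=.74,fy=.74,interpolation=cv2.INTER_AREA); print(W.shape); cv2.imwrite("pics/fin.png",W)
E
```

```text
36.4 [0.33349081 0.76805653 0.02919668]
(400, 799, 3)
```

View pics/fin.png

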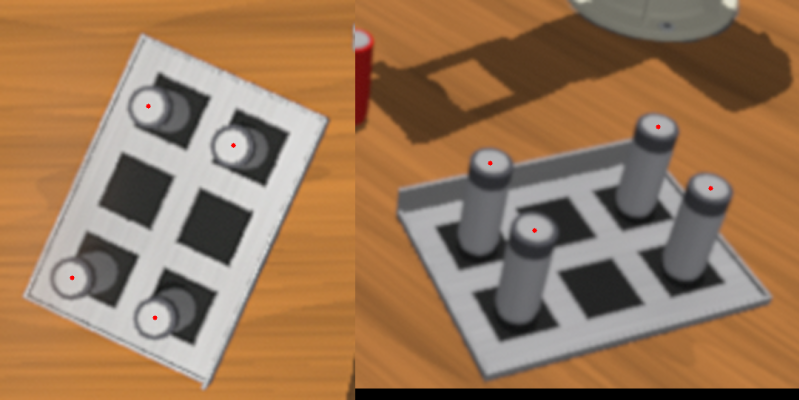

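View pics/s9.png

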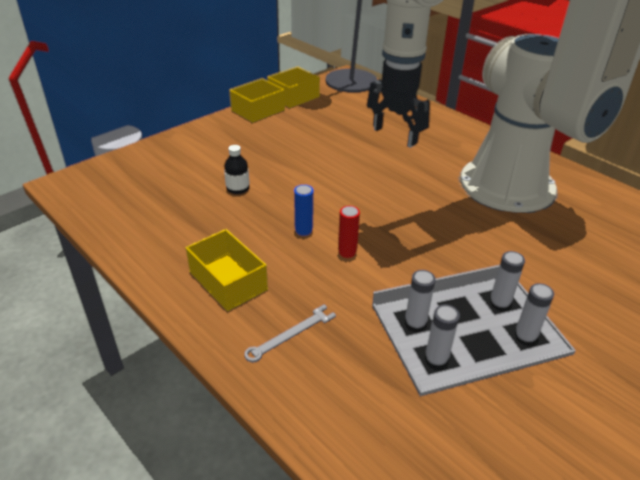

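All four lids sit on the marks predicted for the pad centres in both views. The cans stand upright, and the bin, wrench, bottle, blue and red cans have not moved.

```bash
python3 -c "
from rig import *
print(sign_off())"
```

```text
the job is handed in; nothing more can be done
None
```

All four canisters are on the tray and the job is handed in, at about 36 s of the 70 s allowed.

I lifted each canister in turn and read its weight from the wrist force:

| Canister | Wrist reading | Verdict | Placed in |
|---|---|---|---|
| First | 1.2 N | empty | row by the low lip |
| Second | 3.4 N | stocked | row beside the backboard |
| Third | 0.9 N | empty | row by the low lip |
| Fourth | 4.7 N | stocked | row beside the backboard |

- **Setting down:** I lowered each one until it touched its pad before letting go. The contact readings were 4 to 17 N.
- **Final check:** in pictures from both cameras, all four lids sit on the spots expected for an upright canister in the middle of its pad. The bin, wrench, bottle and the blue and red look-alikes have not moved. The gripper is clear of everything.
- **One disagreement:** while I held the first canister, a picture made it look tilted by about 5°. That came from the gripper hiding part of the lid. After release it stood upright and centred.

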